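# Close up and lock the contact grill

### The job

The contact grill has been cleaned and is to be closed up for putting away. Using only your fingertips and grasping nothing, push the grease tray fully home under the front of the grill, then push the lid gently down until it is shut, and then push the little slide lock on top of the lid all the way across to the right so that the lid is locked. Do not pinch or lift anything, and leave the spice jars, tin, mug and brush where they stand.

Things in the scene. Friction and masses are not known exactly. Their poses are not given: they have to be found in the camera images.
- grill: Black and steel electric contact grill, fixed; base 180 mm deep (x), 210 mm wide (y), 60 mm high. Origin: centre of its underside on the worktop; -x points out of its front, roughly at the robot, +y to its left as the robot sees it, z up. Front face at x = -90 mm; under it a tunnel for the tray, 166 mm wide, 34 mm high, with a stop at its inner end.
- grease_tray: Loose dark tray on the worktop, partly in the tunnel under the grill; 125 mm deep (x), 160 mm wide, 28 mm high, 0.16 kg, moved by 1 to 3 N. Origin: centre of its underside; axes as the grill's. Home, against the stop, the origin is at x = -27.5 mm, y = 0 in the grill's frame, its front flush with the grill's; it starts 25 to 42 mm out.
- grill_lid (a joint): Lid angle in rad: 0 shut, grows as it opens upward about its rear edge; starts 0.9 to 1.25. A friction hinge holds it anywhere; closing takes up to 0.6 N m. The lid is a slab 206 mm wide, 34 mm thick, reaching from 7 to 175 mm before the hinge line; its bar handle (16 mm thick, 125 mm wide) ends 217 mm before it. Shut, the lid's top is at z = 107 mm, the handle's at 98 mm.
- lid_hinge (a point): Middle of the lid's hinge line, 85 mm behind the grill's origin (x = +85 mm) and 70 mm above the worktop; the hinge line is the grill's y axis.
- lid_edge (a point): Point of the lid's outer (upper) steel face, mid-width, near the front edge: 165 mm from the hinge line along the lid and 37 mm above it square to the lid. Its axes are the grill's when shut and turn with the lid; z points out of the outer face.
- lid_lock (a joint): Slide lock in m: 0 unlocked, 0.018 fully across (locked); it slides to the grill's -y, to the right as the robot sees it, takes about 2 N and stays where it is left. If it is pushed across before the lid is shut, its hook lands on the keeper and the lid stays ajar.
- lock_pad (a point): Middle of the lock's black thumb pad (20 mm along the grill's x, 22 mm along y, 12 mm proud of the lid's outer face; this point is 5 mm below its top). It rides on the lid 146 mm before the hinge line and starts 5 to 9 mm left of the lid's middle; with the lid shut this point is 114 mm above the worktop.
- spice_jar_a: Glass spice jar with a red cap, 45 mm across, 106 mm tall, loose, standing close to the grill's left side; origin under it. Leave alone.
- spice_jar_b: Glass spice jar with a red cap, 45 mm across, 106 mm tall, loose, standing close to the grill's left side; origin under it. Leave alone.
- tomato_tin: Small tin, 57 mm across, 72 mm tall, loose, near the worktop's edge, left of the grill's front; origin under it. Leave alone.
- mug: Grey-blue mug, 83 mm across and 117 mm over its handle, 94 mm tall, loose, in front of the sink; origin under it. Leave alone.
- dish_brush: Blue-green dish brush, 270 mm long, lying loose in front of the sink; origin under its middle. Leave alone.
- tray_front (a point): Middle of the tray's flat front panel (on its face, 62.5 mm in front of the tray's origin, 14 mm above the worktop): where to push. When the lid is down its handle overhangs this place.

How it is judged:
On the way, in this order (a step that is already met when the one before it is completed fails the run):
1. the grease tray is home while the lid is still up (x of grease_tray in the frame of grill above -0.0325 m and value of joint grill_lid above 0.3 rad), for 0.2 s.
2. the lid is down, the lock not yet across (value of joint grill_lid below 0.03 rad and value of joint lid_lock below 0.01 m), for 0.2 s.
At the end, for the whole second after the job is handed in: The grease tray is home to within 5 mm, the lid is shut (angle below 0.03 rad), the slide lock is at least 14 of its 18 mm across, everything is at rest (x of grease_tray in the frame of grill above -0.0325 m and value of joint grill_lid below 0.03 rad and value of joint lid_lock above 0.014 m and linear speed of grease_tray below 0.02 m/s); the robot touches nothing.
It fails at once if the grease tray is lifted (height (world z) of grease_tray above 0.012 m or angle between grease_tray's own z axis and vertical above 0.2 rad).
It fails at once if the lid is slammed (velocity of joint grill_lid below -2.5 rad/s).
It fails at once if the lid is pulled wider open instead of pushed down (value of joint grill_lid above 1.5 rad).
It fails at once if a bystander is pushed, tipped or lifted (distance of any of spice_jar_a, spice_jar_b, tomato_tin, mug, dish_brush from where it was at the start of the episode above 0.02 m or angle between any of spice_jar_a, spice_jar_b, tomato_tin, mug's own z axis and vertical above 0.3 rad).
It also fails if it takes over 58 s, if anything falls off the work surface, if the arm or the gripper's body presses on something with over 40 N, if the wrist force passes 120 N, or if a joint passes its speed limit or range.

### The arm

A 6-joint arm with a two-finger parallel gripper is mounted at the origin on a cart in front of the work surface, level with it; the furniture and walls round the work are solid. World frame = base frame: x ahead of the robot, y to its left, z up, the work surface at z = 0. Lengths are in m, angles in rad, forces in N, time in s.
With the tool pointing down it reaches from about 0.375 to 0.9 m from the base axis. Payload 3.1 kg.
Tool frame: the origin (TCP) lies at the centre of the arm's flange, where the gripper is bolted on; the fingertips stand 182 mm ahead of it and the grasp point (between the pads) lies 164 mm ahead of it; z points along the fingers, y is the line along which they close (so a half turn about z gives the same grasp; the last joint's range is limited). The gripper opens to 87 mm and grips with 3 to 60 N. Pads are 19 mm wide; open, the fingers measure 117 mm over their backs; the gripper's body (75 mm by 190 mm) begins 51 mm behind the grasp point.
Start: joints at [1.075, 0.527, 1.433, -0, 1.181, -0.178], TCP at [0.195, 0.594, 0.405] pointing down, gripper open.
Joint ranges: [-3.08, 3.08], [-0.75, 2.2], [0.22, 2.44], [-1.43, 4.57], [0, 2.65], [-2.85, 2.85]. Speed limits (rad/s): [2.79, 2.79, 3.14, 3.14, 3.14, 3.14].

### API

Orientations are given as a unit quaternion [x, y, z, w].
In Python, from rig import * gives the robot as it stands.
- The arm moves only by the tool move_arm, never from a script. Its argument "commands" is a list that holds one entry, the list of rows, each a list of 6 numbers: the shift along the tool's x, y, z in units of 40 mm (1.0 is 40 mm), then the turn, a rotation vector about the tool's x, y, z in rad. A call has 1 to 12 rows; each row is the pose to reach, as a shift and turn from the pose commanded when the call began, along the tool's axes at that moment; what a row does not reach only later rows make up. A row lasts 1/8 s, in which the tool goes at most 62.5 mm and 10.7 degrees, less where a joint would pass 70% of its speed; a pose out of reach is approached as far as the arm can. A call with a gripper value outside its range is refused whole. "claw" is the closure, from -1 (fully open) to 1 (shut), so that 0 is half open, set as the call begins (left out, the last holds). The fingers move at their own pace and stop on an object; "squeeze" is the grip in N (left out, the last holds). Time passes only in rows, so rows that repeat a pose let the fingers close. It gives the time, the measured TCP pose, the force, the opening and the grip force at its end, in the units of the state.
- get_obs(): the state, without advancing time (a new reading comes with each control period).
- camera(name): name is "side" or "top"; returns a dict with "pixels" (420x560x3 uint8, blue, green, red), "range_z" (420x560 float32, m along the optical axis (not along the pixel's ray), 0 where there is no reading), "camera_matrix" (3x3 intrinsics, pixels), "D" ([k1, k2, p1, p2, k3] as OpenCV has them; the pictures are not rectified), "extrinsics" (4x4, takes a point from world to camera coordinates). Camera axes: x right, y up, looking along -z (the intrinsics and any distortion apply to the point x, -y, -z); pixel columns grow to the right and rows downward; lengths in m; the calibration is good to about 2 mm. A picture is of the moment at which its call begins.
- hand_in(): hands the job in; it is judged then, once.
The state is a dict: "time": time; "q": joint angles; "joint_velocities": joint speeds; "joint_torque": joint torques, N m; "position": TCP position; "tool_rot": TCP orientation; "ft_force": force on the tool from outside, world axes, zero at the start; "moment": the same for the moment, N m; "grip_width": finger opening in m; "grip_force": force on a finger pad.
Only numpy, scipy, OpenCV 4.12 (cv2) and the standard library are available. Lean on these libraries where they do the work, as an engineer would, in place of code of your own. Each camera call takes 0.05 s, during which the arm holds its last target. There are 200 camera calls.

## Working session

There is one attempt and no reset: what is moved stays moved. The work goes in short steps, Python scripts to look and compute and a tool call to move; the robot and the scene stay as the last step left them, time stands still between calls to the robot, and variables do not carry over. Pictures are saved under pics/ and viewed, at most 10 in all, crops included, and the job is handed in when it is done.

Besides the shell and the picture viewer there is one more tool, called after ">>>" by a JSON object that holds its "method" and its "body", one argument or row to a line. move_arm: Moves the arm, as the interface text tells. Its arguments: {"type":"object","properties":{"commands":{"type":"array","items":{"type":"array","items":{"type":"array","items":{"type":"number"}}}},"claw":{"type":"number"},"squeeze":{"type":"number"}},"required":["commands"]}

```bash
mkdir -p pics; ls; cat > h.py <<'E'
from rig import *
import numpy as np, cv2
from scipy.spatial.transform import Rotation as R
def shot(n,f):
    c=camera(n); cv2.imwrite('pics/'+f+'.png',c['pixels']); np.savez('pics/'+f+'.npz',**c); return c
def world(c,u,v,z=None):
    p=cv2.undistortPoints(np.array([[[u,v]]],float),c['camera_matrix'],c['D'])[0,0]
    d=c['range_z'][int(v),int(u)] if z is None else z
    pc=np.array([p[0]*d,-p[1]*d,-d,1]); return (np.linalg.inv(c['extrinsics'])@pc)[:3]
E
python3 - <<'E'
from h import *
for n in('side','top'):
    c=shot(n,n+'0'); print(n,c['camera_matrix'].tolist(),c['D'],np.linalg.inv(c['extrinsics']).round(3).tolist())
o=get_obs();print(o)
E
```

```text
pics
side [[445.55910290130004, 0.0, 283.09440951933806], [0.0, 445.55910290130004, 208.0507685213417], [0.0, 0.0, 1.0]] [0.00903265 0.         0.         0.         0.        ] [[0.004, 0.823, -0.567, -0.071], [-1.0, -0.002, -0.011, 0.034], [-0.01, 0.567, 0.823, 0.99], [0.0, 0.0, 0.0, 1.0]]
top [[419.071618487327, 0.0, 283.4824764041415], [0.0, 419.071618487327, 203.46649972938258], [0.0, 0.0, 1.0]] [-0.03552643  0.          0.          0.          0.        ] [[0.012, 0.987, -0.159, 0.347], [-1.0, 0.011, -0.005, 0.038], [-0.003, 0.159, 0.987, 1.326], [0.0, 0.0, 0.0, 1.0]]
{'time': 0.1, 'q': array([ 1.07549040e+00,  5.28379942e-01,  1.43377928e+00, -1.60444821e-05,
        1.18135161e+00, -1.78474346e-01]), 'joint_velocities': array([ 1.06759769e-03, -3.49407248e-03, -4.37210055e-03,  3.40714078e-05,
        1.99606925e-03, -8.61614504e-04]), 'joint_torque': array([-5.36253920e-04, -4.40988028e+01, -1.77151465e+01,  6.34591095e-02,
        5.33583225e-02, -5.85564339e-05]), 'position': array([0.19453486, 0.59363347, 0.40386336]), 'tool_rot': array([ 1.57750943e-01,  9.87478466e-01, -9.07628124e-04, -3.10028755e-04]), 'ft_force': array([0.20444481, 0.56261667, 0.56397177]), 'moment': array([-0.0631876 , -0.00226702,  0.00477725]), 'grip_force': 0.0, 'grip_width': 0.0871274179320292}
```

View pics/side0.png

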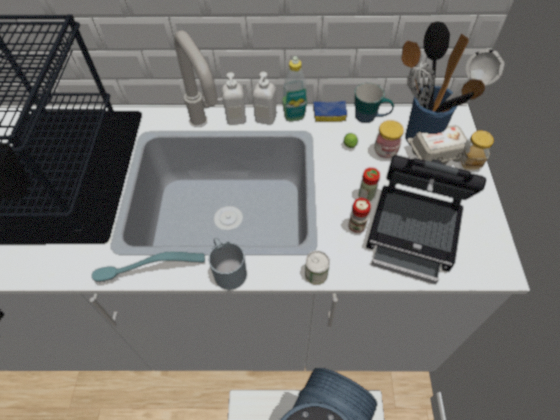

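View pics/top0.png

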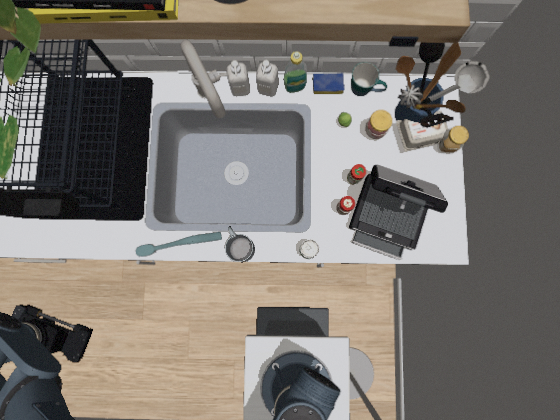

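Both views show the grill at right: side about (415,220), top about (392,215). The tray protrudes at its front, the lid is up, and the jars stand at its left. I'll enlarge both.

```bash
python3 - <<'E'
from h import *
a=cv2.imread('pics/side0.png')[145:285,340:490]; b=cv2.imread('pics/top0.png')[150:270,330:460]
a=cv2.resize(a,None,fx=4,fy=4,interpolation=3)[:560]; b=cv2.resize(b,None,fx=5,fy=5,interpolation=3)
cv2.imwrite('pics/s1.png',a);cv2.imwrite('pics/t1.png',b)
E
```

```text
(no output)
```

View pics/s1.png

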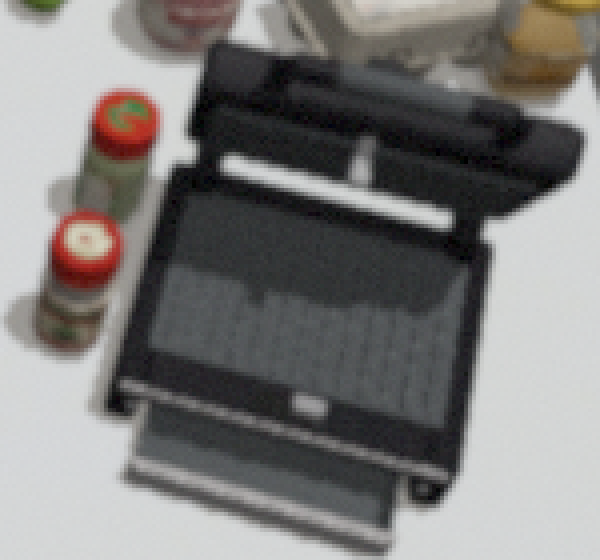

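View pics/t1.png

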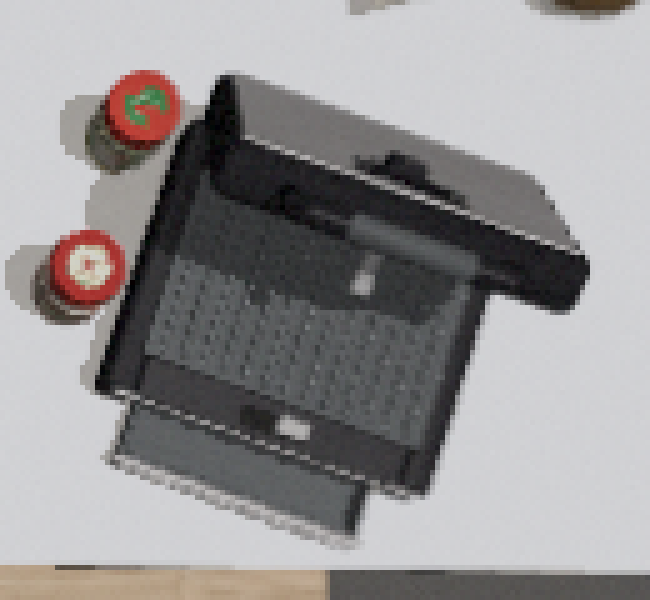

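The crops show these points (enlarged pixels):
- **Grill front top edge:** side (120,383)–(450,478), top (100,390)–(425,495).
- **Tray front edge:** side (130,465)–(390,540), top (110,458)–(355,545).
- **Lid front edge:** the white line in the top view, (245,135)–(580,250).
- **Lock:** seen from behind the edge at about (405,165).

```bash
python3 - <<'E'
from h import *
S=np.load('pics/side0.npz');T=np.load('pics/top0.npz')
def ray(c,u,v):
    M=np.linalg.inv(c['extrinsics']);p=cv2.undistortPoints(np.array([[[u,v]]],float),c['camera_matrix'],c['D'])[0,0]
    return M[:3,3],M[:3,:3]@np.array([p[0],-p[1],-1])
def tri(a,b):
    A=[];y=[]
    for c,q in((S,a),(T,b)):
        o,d=ray(c,*q);d=d/np.linalg.norm(d);P=np.eye(3)-np.outer(d,d);A.append(P);y.append(P@o)
    return np.linalg.lstsq(np.vstack(A),np.hstack(y),rcond=None)[0]
def pz(c,q,z):
    o,d=ray(c,*q);return o+d*(z-o[2])/d[2]
s=lambda x,y:(340+x/4-.4,145+y/4-.4); t=lambda x,y:(330+x/5-.4,150+y/5-.4)
for n,a,b,z in(('frontL',s(120,383),t(100,390),.06),('frontR',s(450,478),t(425,495),.06),('trayL',s(130,465),t(110,458),.028),('trayR',s(390,540),t(355,545),.028)):
    print(n,tri(a,b).round(3),pz(S,a,z).round(3),pz(T,b,z).round(3))
# clouds
def cloud(c):
    v,u=np.mgrid[0:420,0:560];d=c['range_z'];m=d>0
    p=cv2.undistortPoints(np.stack([u[m],v[m]],1).astype(float)[:,None],c['camera_matrix'],c['D'])[:,0]
    P=np.c_[p[:,0]*d[m],-p[:,1]*d[m],-d[m],np.ones(m.sum())]
    W=np.full((420,560,3),np.nan);W[m]=(P@np.linalg.inv(c['extrinsics']).T)[:,:3];return W
WT=cloud(T);WS=cloud(S);np.savez('pics/cl.npz',T=WT,S=WS)
mask=np.zeros((420,560),np.uint8)
cv2.fillPoly(mask,[np.array([t(*q) for q in((255,85),(525,180),(555,225),(480,200),(340,150),(255,122))],int)],1)
P=WT[mask>0];P=P[np.isfinite(P).all(1)]
c=np.median(P,0)
for _ in range(5):
    n=np.linalg.svd(P-P.mean(0))[2][2];r=(P-P.mean(0))@n;P=P[abs(r)<.006]
n*=np.sign(n[2]);print('lid',len(P),P.mean(0),n,'ang',np.arccos(n[2]),'yaw',np.arctan2(-n[1],-n[0]),P.min(0),P.max(0))
for q in((245,135),(580,250),(415,192),(405,160),(385,158),(440,190),(142,108),(85,265),(420,255)):
    u,v=t(*q);print(q,WT[int(round(v)),int(round(u))].round(3))
E
```

```text
frontL [ 0.479 -0.161  0.053] [ 0.475 -0.162  0.06 ] [ 0.479 -0.157  0.06 ]
frontR [ 0.419 -0.355  0.045] [ 0.411 -0.346  0.06 ] [ 0.417 -0.353  0.06 ]
trayL [ 0.441 -0.17   0.02 ] [ 0.436 -0.169  0.028] [ 0.44  -0.168  0.028]
trayR [ 0.388 -0.318  0.025] [ 0.387 -0.316  0.028] [ 0.388 -0.318  0.028]
lid 444 [ 0.60907495 -0.31116491  0.1570597 ] [ 0.82253814 -0.29021341  0.48908811] ang 1.0597523450670363 yaw 2.8024018489936693 [ 0.56026921 -0.40092908  0.10905082] [ 0.65881738 -0.22071731  0.22570214]
(245, 135) [ 0.598 -0.211  0.233]
(580, 250) [ 0.541 -0.397  0.211]
(415, 192) [ 0.569 -0.302  0.23 ]
(405, 160) [ 0.586 -0.298  0.228]
(385, 158) [ 0.592 -0.292  0.211]
(440, 190) [ 0.573 -0.321  0.214]
(142, 108) [ 0.644 -0.177  0.106]
(85, 265) [ 0.546 -0.143  0.111]
(420, 255) [ 0.527 -0.29   0.271]
```

```bash
cat >> h.py <<'E'
G=R.from_euler('z',-0.33).as_matrix(); O=np.array([.532,-.284,0])
def tip():
    o=get_obs();Rt=R.from_quat(o['tool_rot']).as_matrix();return o,Rt,o['position']+.182*Rt[:,2]
def to(*targets):  # tip targets in grill frame -> tool shift in 40mm units
    o,Rt,t=tip();print('tip grill',(G.T@(t-O)).round(4),'F grill',(G.T@o['ft_force']).round(1),'t',round(o['time'],2),o['grip_width'])
    for g in targets: print(g,(Rt.T@(O+G@np.array(g)-t)/.04).round(2))
E
python3 - <<'E'
from h import *
o,Rt,t=tip();print(np.arctan2(Rt[0,1],Rt[1,1]))
to((-.12,.35,.25),(-.165,.0,.25),(-.165,0,.014))
W=np.load('pics/cl.npz');P=np.vstack([W['T'].reshape(-1,3),W['S'].reshape(-1,3)]);P=P[np.isfinite(P).all(1)]
g=(P-O)@G
m=(g[:,2]>.15)&(g[:,0]>.1)&(abs(g[:,1])<.2)&(g[:,0]<.4)
for a in np.arange(.1,.4,.03):
    k=m&(g[:,0]>=a)&(g[:,0]<a+.03);print(round(a,2),k.sum(),g[k].min(0).round(2) if k.any() else '',g[k].max(0).round(2) if k.any() else '')
E
```

```text
0.31682516309385067
tip grill [-0.6037  0.7206  0.2219] F grill [0.  0.6 0.6] t 0.1 0.0871274179320292
(-0.12, 0.35, 0.25) [-11.97  -9.42  -0.69]
(-0.165, 0.0, 0.25) [-10.73 -18.16  -0.67]
(-0.165, 0, 0.014) [-10.73 -18.15   5.23]
0.1 0  
0.13 0  
0.16 0  
0.19 1258 [ 0.2  -0.2   0.15] [0.22 0.2  0.63]
0.22 3684 [ 0.22 -0.2   0.15] [0.25 0.2  0.63]
0.25 3304 [ 0.25 -0.19  0.15] [0.28 0.2  0.63]
0.28 2873 [ 0.28 -0.18  0.15] [0.31 0.14 0.63]
0.31 2001 [ 0.31 -0.17  0.15] [0.34 0.15 0.51]
0.34 2857 [ 0.34 -0.16  0.15] [0.37 0.15 0.51]
0.37 2888 [ 0.37 -0.15  0.15] [0.4  0.08 0.52]
0.4 0
```

>>> {"method": "move_arm", "body": {
  "commands": [
    [[-1.5,-1.2,-0.2,0,0,0],[-3,-2.4,-0.4,0,0,0],[-4.5,-3.6,-0.7,0,0,0],[-6,-4.8,-0.7,0,0,0],[-7.5,-6,-0.7,0,0,0],[-9,-7.2,-0.7,0,0,0],[-10.5,-8.3,-0.7,0,0,0],[-12,-9.4,-0.7,0,0,0],[-12,-10.7,-0.7,0,0,0],[-11.8,-12,-0.7,0,0,0],[-11.6,-13.3,-0.7,0,0,0],[-11.3,-14.6,-0.7,0,0,0]]
  ],
  "claw": -1
}}

```text
time: 1.6
position: [0.4572, -0.0653, 0.4325]
tool_rot: [0.158, 0.987, -0.0, 0.0]
ft_force: [1.4, -0.2, -0.1]
grip_width: 0.0873
grip_force: 0.0
```

```bash
python3 -c "
from h import *
to((-.165,0,.25),(-.165,0,.014))"
```

```text
tip grill [-0.1415  0.1826  0.2505] F grill [ 1.4  0.2 -0.1] t 1.6 0.08730040287005439
(-0.165, 0, 0.25) [ 0.65 -4.56  0.01]
(-0.165, 0, 0.014) [ 0.65 -4.56  5.91]
```

>>> {"method": "move_arm", "body": {
  "commands": [
    [[0,0,0,0,0,0],[0,0,0,0,0,0]]
  ]
}}

```text
time: 1.85
position: [0.4572, -0.063, 0.4326]
tool_rot: [0.158, 0.987, 0.0, -0.0]
ft_force: [-0.1, 0.2, 0.1]
grip_width: 0.0872
grip_force: 0.0
```

```bash
python3 -c "
from h import *
to((-.165,0,.25),(-.165,0,.014))"
```

```text
tip grill [-0.1425  0.1849  0.2506] F grill [-0.1  0.1  0.1] t 1.85 0.08720281156371265
(-0.165, 0, 0.25) [ 0.62 -4.62  0.01]
(-0.165, 0, 0.014) [ 0.61 -4.62  5.91]
```

>>> {"method": "move_arm", "body": {
  "commands": [
    [[0.2,-1.2,0,0,0,0],[0.4,-2.4,0,0,0,0],[0.6,-3.6,0,0,0,0],[0.6,-4.6,0,0,0,0],[0.6,-4.6,1.2,0,0,0],[0.6,-4.6,2.4,0,0,0],[0.6,-4.6,3.6,0,0,0],[0.6,-4.6,4.5,0,0,0],[0.6,-4.6,5.2,0,0,0],[0.6,-4.6,5.7,0,0,0],[0.6,-4.6,5.9,0,0,0],[0.6,-4.6,5.9,0,0,0]]
  ]
}}

```text
time: 3.35
position: [0.3779, -0.2296, 0.1965]
tool_rot: [0.157, 0.988, 0.0, -0.0]
ft_force: [-0.8, -0.3, 0.5]
grip_width: 0.0873
grip_force: 0.0
```

```bash
python3 -c "
from h import *
to((-.135,0,.014),(-.1,0,.014))
c=shot('side','s2');cv2.imwrite('pics/s2.png',cv2.resize(c['pixels'][145:285,340:490],None,fx=4,fy=4,interpolation=3))"
```

```text
tip grill [-0.1635  0.0016  0.0145] F grill [-0.7 -0.6  0.5] t 3.35 0.08725710398963347
(-0.135, 0, 0.014) [-0.71 -0.05  0.01]
(-0.1, 0, 0.014) [-1.59 -0.06  0.01]
```

View pics/s2.png

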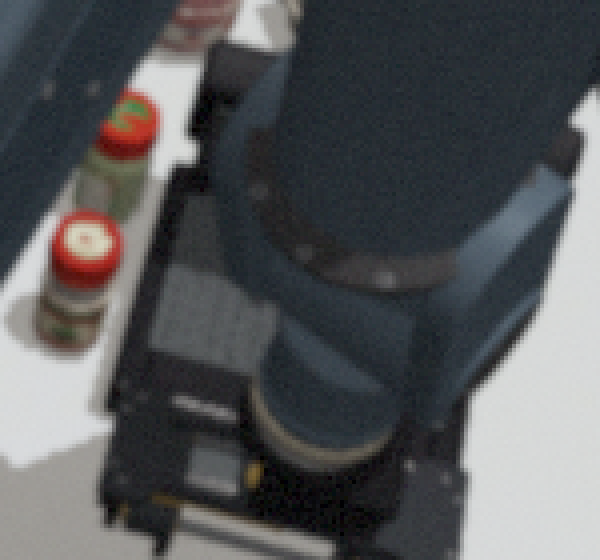

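The gripper stands just in front of the tray with its finger tips at (140,530) and the tray lip behind them; the jars are untouched. I'll push slowly.

>>> {"method": "move_arm", "body": {
  "commands": [
    [[-0.2,0,0,0,0,0],[-0.4,0,0,0,0,0],[-0.55,0,0,0,0,0],[-0.7,0,0,0,0,0],[-0.82,0,0,0,0,0],[-0.94,0,0,0,0,0],[-1.06,0,0,0,0,0],[-1.18,0,0,0,0,0],[-1.28,0,0,0,0,0],[-1.38,0,0,0,0,0],[-1.45,0,0,0,0,0],[-1.5,0,0,0,0,0]]
  ]
}}

```text
time: 4.9
position: [0.4343, -0.2491, 0.1967]
tool_rot: [0.158, 0.987, -0.0, 0.0]
ft_force: [-0.3, 0.1, -0.4]
grip_width: 0.0869
grip_force: 0.3
```

```bash
python3 -c "
from h import *
to((-.1,0,.014))"
```

```text
tip grill [-0.1037  0.0013  0.0147] F grill [-0.3 -0.  -0.4] t 4.9 0.08687384888491102
(-0.1, 0, 0.014) [-0.09 -0.03  0.02]
```

>>> {"method": "move_arm", "body": {
  "commands": [
    [[-0.05,0,0,0,0,0],[-0.1,0,0,0,0,0],[-0.15,0,0,0,0,0]]
  ]
}}

```text
time: 5.28
position: [0.4399, -0.2509, 0.1967]
tool_rot: [0.158, 0.987, 0.0, -0.0]
ft_force: [-3.1, 0.3, 1.8]
grip_width: 0.0869
grip_force: 1.7
```

>>> {"method": "move_arm", "body": {
  "commands": [
    [[-0.04,0,0,0,0,0],[-0.08,0,0,0,0,0],[-0.12,0,0,0,0,0]]
  ]
}}

```text
time: 5.65
position: [0.4417, -0.2512, 0.1966]
tool_rot: [0.158, 0.987, 0.002, -0.005]
ft_force: [-13.8, -0.9, 7.5]
grip_width: 0.0869
grip_force: 6.2
```

```bash
python3 -c "
from h import *
to((-.1,0,.014))"
```

```text
tip grill [-0.0978  0.0023  0.0146] F grill [-12.8  -5.3   7.5] t 5.65 0.08687895853502382
(-0.1, 0, 0.014) [ 0.06 -0.06  0.02]
```

>>> {"method": "move_arm", "body": {
  "commands": [
    [[0.5,0,0,0,0,0],[1.2,0,0,0,0,0],[1.5,0,-1,0,0,0],[1.5,0,-2.3,0,0,0],[1.5,0,-3.7,0,0,0],[1.5,0,-5.1,0,0,0],[1.5,-0.6,-6.5,0,0,0],[1.5,-1.2,-7.4,0,0,0],[1.5,-1.2,-7.4,0,0,0]]
  ],
  "claw": 1
}}

```text
time: 6.78
position: [0.3728, -0.2811, 0.4962]
tool_rot: [0.159, 0.987, -0.003, 0.004]
ft_force: [0.2, 0.6, -0.0]
grip_width: 0.0055
grip_force: 0.0
```

```bash
python3 - <<'E'
from h import *
to((.08,-.048,.31),(.08,-.048,.225))
c=shot('top','t3');s=shot('side','s3')
a=cv2.resize(c['pixels'][150:270,330:460],None,fx=3,fy=3,interpolation=3); b=cv2.resize(s['pixels'][150:290,340:480],None,fx=2.8,fy=2.8)[:360]
cv2.imwrite('pics/m3.png',np.hstack([a,b]))
E
```

```text
tip grill [-0.1499 -0.0498  0.3142] F grill [-0.1  0.7 -0. ] t 6.78 0.005535252044153603
(0.08, -0.048, 0.31) [-5.75 -0.02  0.16]
(0.08, -0.048, 0.225) [-5.73 -0.01  2.28]
```

View pics/m3.png

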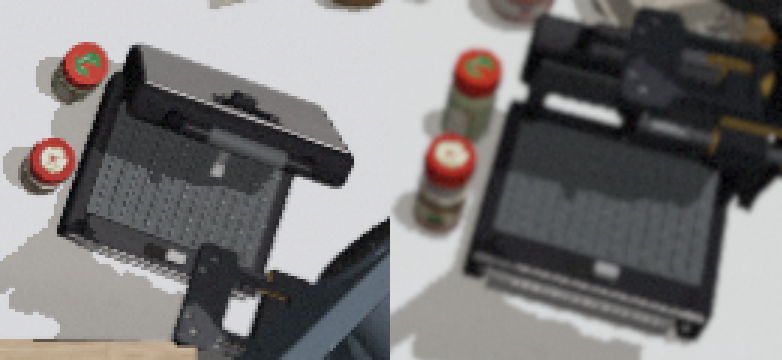

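The lid is still up. In the side crop the tray lip now lies right under the grill's front edge, running about (490,280)–(665,325). I'll check that numerically.

```bash
python3 - <<'E'
from h import *
S=np.load('pics/s3.npz')
for z,q in((.06,(478,255)),(.06,(690,308)),(.028,(490,280)),(.028,(660,322))):
    u,v=340+(q[0]-390)/2.8,150+q[1]/2.8
    M=np.linalg.inv(S['extrinsics']);p=cv2.undistortPoints(np.array([[[u,v]]]),S['camera_matrix'],S['D'])[0,0]
    d=M[:3,:3]@[p[0],-p[1],-1];o=M[:3,3];P=o+d*(z-o[2])/d[2];print(z,(G.T@(P-O)).round(4))
E
```

```text
0.06 [-0.0939  0.092   0.06  ]
0.06 [-0.0871 -0.086   0.06  ]
0.028 [-0.0954  0.076   0.028 ]
0.028 [-0.0888 -0.0702  0.028 ]
```

The tray is flush with the grill front. Next I go over the lid and down behind it.

>>> {"method": "move_arm", "body": {
  "commands": [
    [[-1.2,0,0,0,0,0],[-2.4,0,0,0,0,0],[-3.6,0,0,0,0,0],[-4.8,0,0,0,0,0],[-5.6,0,0,0,0,0],[-5.8,0,0.4,0,0,0],[-5.8,0,1.1,0,0,0],[-5.8,0,1.8,0,0,0],[-5.8,0,2.2,0,0,0],[-5.8,0,2.2,0,0,0]]
  ]
}}

```text
time: 8.12
position: [0.5921, -0.351, 0.4022]
tool_rot: [0.158, 0.987, 0.001, -0.002]
ft_force: [0.5, -0.3, 0.0]
grip_width: 0.0005
grip_force: 0.0
```

```bash
python3 - <<'E'
from h import *
ts=[]
for th in np.arange(1.1,-.05,-.1):
    r=.16;ts.append((.085-r*np.cos(th)+.037*np.sin(th)+.0095,-.048,.07+r*np.sin(th)+.037*np.cos(th)));print(round(th,2),end=' ')
to(*[tuple(np.round(t,3)) for t in ts])
E
```

```text
1.1 1.0 0.9 0.8 0.7 0.6 0.5 0.4 0.3 0.2 0.1 -0.0 tip grill [ 0.0776 -0.0435  0.2202] F grill [ 0.6 -0.2  0. ] t 8.12 0.0004957931548322516
(np.float64(0.055), np.float64(-0.048), np.float64(0.229)) [ 0.57 -0.1  -0.22]
(np.float64(0.039), np.float64(-0.048), np.float64(0.225)) [ 0.97 -0.1  -0.12]
(np.float64(0.024), np.float64(-0.048), np.float64(0.218)) [ 1.34 -0.09  0.06]
(np.float64(0.01), np.float64(-0.048), np.float64(0.211)) [ 1.69 -0.09  0.24]
(np.float64(-0.004), np.float64(-0.048), np.float64(0.201)) [ 2.04 -0.09  0.49]
(np.float64(-0.017), np.float64(-0.048), np.float64(0.191)) [ 2.36 -0.08  0.74]
(np.float64(-0.028), np.float64(-0.048), np.float64(0.179)) [ 2.64 -0.08  1.04]
(np.float64(-0.038), np.float64(-0.048), np.float64(0.166)) [ 2.88 -0.08  1.37]
(np.float64(-0.047), np.float64(-0.048), np.float64(0.153)) [ 3.11 -0.07  1.7 ]
(np.float64(-0.055), np.float64(-0.048), np.float64(0.138)) [ 3.31 -0.07  2.07]
(np.float64(-0.061), np.float64(-0.048), np.float64(0.123)) [ 3.45 -0.07  2.45]
(np.float64(-0.066), np.float64(-0.048), np.float64(0.107)) [ 3.58 -0.07  2.85]
```

>>> {"method": "move_arm", "body": {
  "commands": [
    [[0.3,-0.1,-0.1,0,0,0],[0.57,-0.1,-0.2,0,0,0],[0.77,-0.1,-0.17,0,0,0],[0.97,-0.1,-0.12,0,0,0],[1.16,-0.1,-0.03,0,0,0],[1.34,-0.1,0.06,0,0,0],[1.52,-0.1,0.15,0,0,0],[1.69,-0.1,0.24,0,0,0],[1.87,-0.1,0.36,0,0,0],[2.04,-0.1,0.49,0,0,0],[2.2,-0.1,0.61,0,0,0],[2.36,-0.1,0.74,0,0,0]]
  ]
}}

```text
time: 9.62
position: [0.5016, -0.3257, 0.3745]
tool_rot: [0.158, 0.987, 0.0, 0.0]
ft_force: [1.6, 0.4, 1.6]
grip_width: 0.0005
grip_force: 0.8
```

```bash
python3 - <<'E'
from h import *
to((-.017,-.048,.191),(-.028,-.048,.179),(-.047,-.048,.153),(-.061,-.048,.123),(-.066,-.048,.107))
c=shot('top','t4');s=shot('side','s4')
a=cv2.resize(c['pixels'][150:270,330:460],None,fx=3,fy=3,interpolation=3); b=cv2.resize(s['pixels'][150:290,340:480],None,fx=2.8,fy=2.8)[:360]
cv2.imwrite('pics/m4.png',np.hstack([a,b]))
E
```

```text
tip grill [-0.0152 -0.0492  0.1925] F grill [1.4 0.9 1.6] t 9.62 0.0004994663251951271
(-0.017, -0.048, 0.191) [0.04 0.03 0.04]
(-0.028, -0.048, 0.179) [0.32 0.03 0.34]
(-0.047, -0.048, 0.153) [0.79 0.04 0.99]
(-0.061, -0.048, 0.123) [1.14 0.04 1.74]
(-0.066, -0.048, 0.107) [1.27 0.05 2.14]
```

View pics/m4.png

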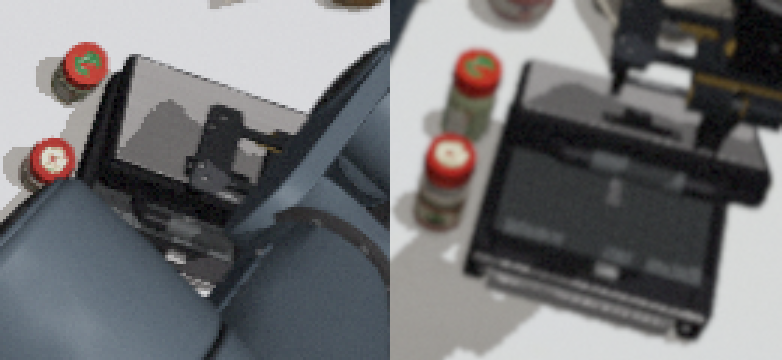

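The lid follows the fingertips and is about 0.6 rad open, the lock is visible at (640,118), and the jars haven't moved. I continue along the arc.

>>> {"method": "move_arm", "body": {
  "commands": [
    [[0.18,0,0.19,0,0,0],[0.32,0,0.34,0,0,0],[0.44,0,0.5,0,0,0],[0.56,0,0.66,0,0,0],[0.68,0,0.83,0,0,0],[0.79,0,0.99,0,0,0],[0.89,0,1.18,0,0,0],[0.98,0,1.36,0,0,0],[1.07,0,1.55,0,0,0],[1.14,0,1.74,0,0,0],[1.19,0,1.9,0,0,0],[1.22,0,2.05,0,0,0]]
  ]
}}

```text
time: 11.22
position: [0.4553, -0.3107, 0.2926]
tool_rot: [0.158, 0.987, 0.0, -0.001]
ft_force: [-1.1, 1.2, 0.9]
grip_width: 0.0002
grip_force: 0.4
```

>>> {"method": "move_arm", "body": {
  "commands": [
    [[0,0,0.06,0,0,0],[0,0,0.12,0,0,0],[0,0,0.12,0,0,0]]
  ]
}}

```text
time: 11.6
position: [0.4557, -0.3109, 0.2882]
tool_rot: [0.158, 0.987, -0.0, 0.0]
ft_force: [0.6, -0.3, 1.0]
grip_width: 0.0006
grip_force: 0.0
```

```bash
python3 - <<'E'
from h import *
to((-.066,-.048,.107))
E
```

```text
tip grill [-0.0634 -0.0502  0.1062] F grill [ 0.7 -0.1  1. ] t 11.6 0.0006013139482423653
(-0.066, -0.048, 0.107) [ 0.06  0.06 -0.02]
```

>>> {"method": "move_arm", "body": {
  "commands": [
    [[0,0,0.04,0,0,0],[0,0,0.08,0,0,0],[0,0,0.08,0,0,0]]
  ]
}}

```text
time: 11.98
position: [0.4557, -0.3108, 0.2875]
tool_rot: [0.158, 0.988, -0.001, 0.001]
ft_force: [-3.2, 3.1, 13.4]
grip_width: 0.0006
grip_force: 7.4
```

>>> {"method": "move_arm", "body": {
  "commands": [
    [[0,0,0.04,0,0,0],[0,0,0.08,0,0,0],[0,0,0.08,0,0,0]]
  ]
}}

```text
time: 12.35
position: [0.4557, -0.3107, 0.2873]
tool_rot: [0.157, 0.988, -0.001, 0.001]
ft_force: [-6.1, 5.4, 34.0]
grip_width: 0.0005
grip_force: 17.3
```

```bash
python3 - <<'E'
from h import *
to((-.066,-.048,.107))
E
```

```text
tip grill [-0.0631 -0.0503  0.1053] F grill [-7.5  3.1 34. ] t 12.35 0.0004664728494549786
(-0.066, -0.048, 0.107) [ 0.07  0.06 -0.04]
```

>>> {"method": "move_arm", "body": {
  "commands": [
    [[0,0,-0.5,0,0,0],[0,0,-1.2,0,0,0],[0,0.9,-1.5,0,0,0],[0,1.9,-1.5,0,0,0],[0,2.8,-1.5,0,0,0],[0,2.8,-1.5,0,0,0],[0,2.8,-1.5,0,0,0]]
  ]
}}

```text
time: 13.22
position: [0.4907, -0.2048, 0.3421]
tool_rot: [0.157, 0.988, -0.0, 0.0]
ft_force: [0.2, -0.3, 0.3]
grip_width: 0.0005
grip_force: 0.0
```

```bash
python3 - <<'E'
from h import *
to((-.061,.048,.13),(-.061,.048,.109))
c=shot('top','t5');s=shot('side','s5')
a=cv2.resize(c['pixels'][150:270,330:460],None,fx=3,fy=3,interpolation=3); b=cv2.resize(s['pixels'][150:290,340:480],None,fx=2.8,fy=2.8)[:360]
cv2.imwrite('pics/m5.png',np.hstack([a,b]))
E
```

```text
tip grill [-0.0646  0.0614  0.1601] F grill [ 0.3 -0.2  0.3] t 13.22 0.00046065677340052135
(-0.061, 0.048, 0.13) [-0.08 -0.34  0.75]
(-0.061, 0.048, 0.109) [-0.08 -0.33  1.28]
```

View pics/m5.png

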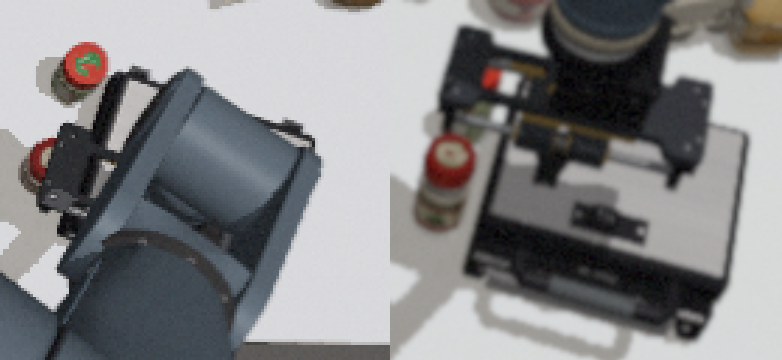

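The lid is shut. The lock plate spans about (573,208)–(648,238) in the side crop, with the pad near (602,214).

```bash
python3 - <<'E'
from h import *
S=np.load('pics/s5.npz')
for z,q in((.119,(602,212)),(.119,(586,208)),(.109,(573,212)),(.109,(648,235)),(.107,(733,270)),(.107,(490,212))):
    u,v=340+(q[0]-390)/2.8,150+q[1]/2.8
    M=np.linalg.inv(S['extrinsics']);p=cv2.undistortPoints(np.array([[[u,v]]]),S['camera_matrix'],S['D'])[0,0]
    d=M[:3,:3]@[p[0],-p[1],-1];o=M[:3,3];P=o+d*(z-o[2])/d[2];print(z,(G.T@(P-O)).round(4))
E
```

```text
0.119 [-0.0578  0.0058  0.119 ]
0.119 [-0.0582  0.0189  0.119 ]
0.109 [-0.0585  0.0274  0.109 ]
0.109 [-0.061  -0.0346  0.109 ]
0.107 [-0.0707 -0.1044  0.107 ]
0.107 [-0.0793  0.0925  0.107 ]
```

>>> {"method": "move_arm", "body": {
  "commands": [
    [[-0.1,-0.2,0.4,0,0,0],[-0.1,-0.28,0.8,0,0,0],[-0.1,-0.28,1.05,0,0,0],[-0.1,-0.28,1.24,0,0,0],[-0.1,-0.28,1.24,0,0,0],[-0.1,-0.4,1.24,0,0,0],[-0.1,-0.5,1.24,0,0,0],[-0.1,-0.6,1.24,0,0,0],[-0.1,-0.7,1.24,0,0,0],[-0.1,-0.8,1.24,0,0,0],[-0.1,-0.8,1.24,0,0,0]]
  ]
}}

```text
time: 14.7
position: [0.4843, -0.2364, 0.2924]
tool_rot: [0.158, 0.987, -0.0, 0.0]
ft_force: [0.1, -0.5, -0.2]
grip_width: 0.0007
grip_force: 0.0
```

```bash
python3 - <<'E'
from h import *
to((-.061,.015,.1105))
E
```

```text
tip grill [-0.0605  0.0295  0.1104] F grill [ 0.2 -0.5 -0.2] t 14.7 0.0006932344374009206
(-0.061, 0.015, 0.1105) [ 0.02 -0.36 -0.  ]
```

>>> {"method": "move_arm", "body": {
  "commands": [
    [[0,-0.1,0,0,0,0],[0,-0.2,0,0,0,0],[0,-0.3,0,0,0,0],[0,-0.3,0,0,0,0]]
  ]
}}

```text
time: 15.2
position: [0.4804, -0.2477, 0.2923]
tool_rot: [0.158, 0.987, -0.0, -0.0]
ft_force: [-0.5, 0.2, -0.6]
grip_width: 0.0007
grip_force: 0.2
```

>>> {"method": "move_arm", "body": {
  "commands": [
    [[0,-0.06,0,0,0,0],[0,-0.12,0,0,0,0],[0,-0.12,0,0,0,0]]
  ]
}}

```text
time: 15.58
position: [0.4789, -0.2522, 0.2923]
tool_rot: [0.158, 0.987, -0.0, -0.0]
ft_force: [0.1, 0.7, 0.2]
grip_width: 0.0004
grip_force: 0.4
```

```bash
python3 - <<'E'
from h import *
to((-.061,.015,.1105))
E
```

```text
tip grill [-0.0606  0.0129  0.1103] F grill [-0.1  0.6  0.2] t 15.57 0.00044182154185565384
(-0.061, 0.015, 0.1105) [ 0.01  0.05 -0.01]
```

>>> {"method": "move_arm", "body": {
  "commands": [
    [[0,-0.05,0,0,0,0],[0,-0.1,0,0,0,0],[0,-0.1,0,0,0,0]]
  ]
}}

```text
time: 15.95
position: [0.4779, -0.255, 0.2923]
tool_rot: [0.158, 0.987, 0.001, -0.0]
ft_force: [2.0, 5.7, 1.4]
grip_width: 0.0007
grip_force: 2.9
```

>>> {"method": "move_arm", "body": {
  "commands": [
    [[0,-0.05,0,0,0,0],[0,-0.1,0,0,0,0],[0,-0.1,0,0,0,0]]
  ]
}}

```text
time: 16.32
position: [0.4775, -0.2563, 0.2923]
tool_rot: [0.159, 0.987, 0.004, 0.0]
ft_force: [8.1, 15.2, 2.8]
grip_width: 0.0005
grip_force: 8.4
```

```bash
python3 - <<'E'
from h import *
to((-.061,.015,.1105))
s=shot('side','s6')
cv2.imwrite('pics/m6.png',cv2.resize(s['pixels'][180:280,360:480],None,fx=5,fy=5,interpolation=3))
E
```

```text
tip grill [-0.0607  0.0102  0.1103] F grill [ 2.7 17.1  2.8] t 16.32 0.0005077207340109197
(-0.061, 0.015, 0.1105) [ 0.01  0.12 -0.  ]
```

View pics/m6.png

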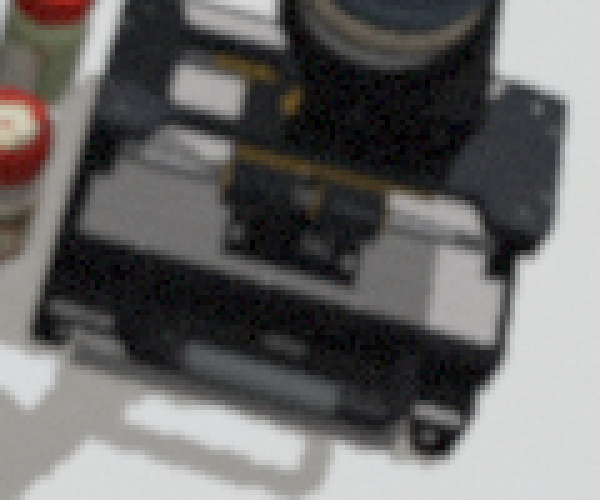

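The lock hits its stop at 17 N, with the fingers beside the pad at (300,225). I back away and check.

>>> {"method": "move_arm", "body": {
  "commands": [
    [[0,0.3,0,0,0,0],[0,0.6,0,0,0,0],[0,0.6,-0.6,0,0,0],[0,0.6,-1.8,0,0,0],[0,0.6,-3,0,0,0],[0,1.6,-4,0,0,0],[0,2.8,-4,0,0,0],[0,4,-4,0,0,0],[0,5,-4,0,0,0],[0,5,-4,0,0,0]]
  ]
}}

```text
time: 17.62
position: [0.5392, -0.0673, 0.4524]
tool_rot: [0.156, 0.988, -0.0, 0.0]
ft_force: [0.2, -1.0, 0.4]
grip_width: 0.0007
grip_force: 0.0
```

```bash
python3 - <<'E'
from h import *
to((-.061,.015,.1105))
s=shot('side','s7')
cv2.imwrite('pics/m7.png',cv2.resize(s['pixels'][170:290,340:490],None,fx=5,fy=5,interpolation=3))
E
```

```text
tip grill [-0.0633  0.2073  0.2704] F grill [ 0.5 -0.8  0.4] t 17.62 0.0007093245510833736
(-0.061, 0.015, 0.1105) [ 0.03 -4.81  4.  ]
```

View pics/m7.png

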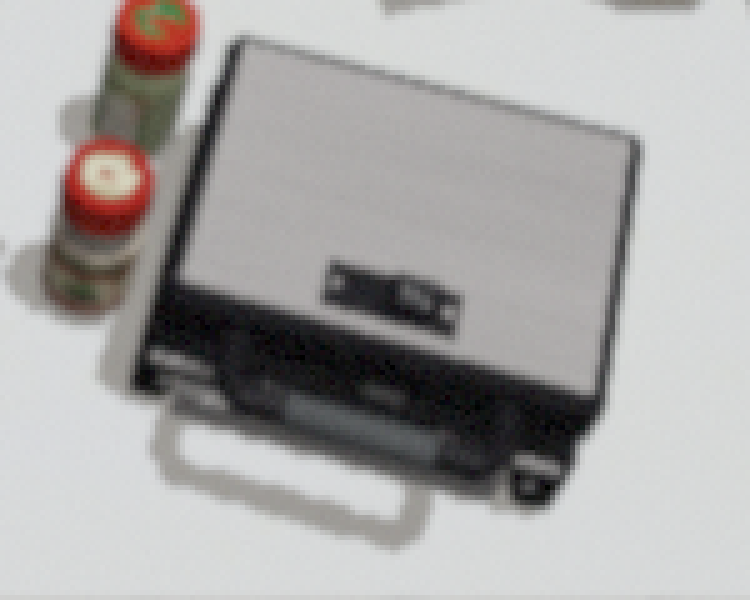

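The lid is shut, the lock pad sits at (415,295), the right end of its plate at (325–460), the tray is home and the jars are in place.

```bash
python3 -c "
from rig import *
print(hand_in())"
```

```text
the job is handed in; nothing more can be done
None
```

The job is handed in at about 18 s of the 58 s: in my last camera check the tray was home, the lid shut, the lock fully across and the jars in place; I did not re-check the tin, mug and brush, and no verdict came back.

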